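# Set the metering valve of the dosing stand

### The arm

A 6-joint arm with a two-finger parallel gripper is mounted at the origin on the work surface. World frame = base frame: x ahead of the robot, y to its left, z up, the work surface at z = 0. Lengths are in mm, angles in rad, forces in N, time in s.
With the tool pointing down it reaches from about 350 to 775 mm from the base axis. Payload 7.3 kg.
Tool frame: the origin (TCP) lies at the centre of the arm's flange, where the gripper is bolted on; the fingertips stand 178 mm ahead of it and the grasp point (between the pads) lies 159 mm ahead of it; z points along the fingers, y is the direction in which the jaws open and shut (so a half turn about z gives the same grasp; the last joint's range is limited). The gripper opens to 92 mm and grips with 3 to 60 N. Pads are 19 mm wide; open, the fingers measure 130 mm over their backs; the gripper's body (75 mm by 190 mm) begins 47 mm behind the grasp point.
Start: joints at [-1.451, 0.342, 1.524, -0, 1.275, -0.146], TCP at [137.928, -506.561, 404.741] pointing down, gripper open.
Joint ranges: [-2.53, 2.53], [-0.77, 2.02], [0.04, 2.7], [-1, 4.14], [0.28, 2.66], [-3.11, 3.11]. Speed limits (rad/s): [2.57, 2.57, 3.14, 3.14, 3.14, 3.14].

### API

Orientations are given as [roll, pitch, yaw] about the fixed x, y, z axes, in that order (R = Rz(yaw) Ry(pitch) Rx(roll)).
In Python, from plant import get_obs, capture, close_job gives the robot as it stands. The module is installed in compiled form; this text tells all that it offers.
- The arm moves only by the shell command python3 -m pendant 'ROWS'. ROWS is JSON, a list of rows, each a list of 3 entries, a list of its own where there are three numbers: the shift along the tool's x, y, z in m, then the turn, a rotation vector about the tool's x, y, z in rad, then the finger opening in m, from 0 to 0.0918. In form: [[[tx, ty, tz], [wx, wy, wz], fingers], ...]. A call has 1 to 10 rows; each row is the pose to reach, as a shift and turn from the pose commanded when the call began, along the tool's axes at that moment; what a row does not reach only later rows make up. A row lasts 1/12 s, in which the tool goes at most 41.7 mm and 7.16 degrees, less where a joint would pass 70% of its speed; a pose out of reach is approached as far as the arm can. A call with a gripper value outside its range is refused whole. The fingers move at their own pace and stop on an object; the grip force is fixed at half the most. Time passes only in rows, so rows that repeat a pose let the fingers close. It gives the time, the measured TCP pose, the force and the opening at its end, in the units of the state.
- get_obs(): the state, without advancing time (a new reading comes with each control period).
- capture(name): name is "scene" or "top"; returns a dict with "color" (400x640x3 uint8, red, green, blue), "mtx" (3x3 intrinsics, pixels), "rvec" (rotation vector, rad) and "tvec" (3), from world to camera coordinates, as OpenCV has them. Camera axes: x right, y down, z forward; pixel columns grow to the right and rows downward; lengths in mm; the calibration is good to about 2 mm. A picture is of the moment at which its call begins. There is no depth.
- close_job(): hands the job in, once; it reports no verdict.
The state is a dict: "time": time; "joint_positions": joint angles; "dq": joint speeds; "tau": joint torques, N m; "tool_pos": TCP position; "tcp_rot": TCP orientation; "contact_force": force on the tool from outside, world axes, zero at the start; "moment": the same for the moment, N m; "grip_width": finger opening in mm.
Only numpy, scipy, OpenCV 4.12 (cv2) and the standard library are available. Lean on these libraries where they do the work, as an engineer would, in place of code of your own. Each camera call takes 0.05 s, during which the arm holds its last target. There are 200 camera calls.

### The job

On the dosing stand, turn the swivel nozzle by its yellow key until the spout's tip is centred over the blue funnel. Then take the red wheel valve by its black crank knob, close it clockwise to its stop, and open it exactly two full turns from there. Finish still gripping the crank knob with the valve at rest at that setting (do not let go of it), the spout still over the funnel, and the vials, bottles, beaker and jar left undisturbed.

Things in the scene. Friction and masses are not known exactly. Their poses are not given: they have to be found in the camera images.
- nozzle_key (a point): centre of the nozzle's yellow key, an upright flat bar 50 mm long, 12 mm thick, 36 mm tall, on the vertical swivel axis; pinch it from above. Point is 18 mm below the key's top and 18 mm above the steel hub (32 mm across). x: along the key towards the spout, y: across its thickness, z: up. Key, hub and spout turn as one, with light friction (0.06 N m), and stay where left
- nozzle_axis (a point): fixed point on the nozzle's swivel axis (vertical), at the height of the key's centre
- spout_tip (a point): lower end of the bent copper spout of the nozzle, 85 mm out from the swivel axis along the key's x direction, 48 mm lower than the key's centre. The spout is a 10 mm tube whose level part lies 28 mm lower than the key's centre
- funnel_mouth (a point): centre of the mouth (42 mm across) of the blue funnel; it is fixed, 85 mm from the swivel axis, 8 mm below the spout tip's height. The spout starts on the counter-clockwise side (seen from above) of the funnel, 0.25 to 1.6 rad from it
- valve_axis (a point): fixed point on the vertical axis of the red wheel valve, at the height of the crank knob's centre; it is also a point of the stand, and its x axis is the stand's x axis
- valve (a joint): angle of the red wheel, rad: 0 = shut, at a rigid stop; grows counter-clockwise seen from above (opening), 6.283 a turn; two turns open = 12.57; upper stop at 20. Starts 0.5 to 1.3 turns open. The wheel stays where left; turning takes about 0.1 N m (some 2 to 3 N at the crank knob)
- crank_knob: black upright knob on the red wheel, 19 mm across, 42 mm tall, origin at its centre, 50 mm from the valve axis. It spins freely about its own vertical axis, so a hand can grip it from above and lead it round the valve axis without turning. The rim (11 mm bar, 100 mm across) lies 32 mm below this origin; the washer under the knob (20 mm across) reaches up to 23 mm below it
- vial_a: amber sample vial with a white cap, 24 mm across, 55 mm tall, stands on the stand's base plate; origin at the centre of its underside; bystander, leave it standing where it is
- vial_b: pale sample vial with a white cap, 24 mm across, 55 mm tall, stands on the stand's base plate; origin at the centre of its underside; bystander, leave it standing where it is
- vial_c: second amber sample vial, like vial_a, on the stand's base plate; origin at the centre of its underside; bystander, leave it standing where it is
- dark_bottle: small black-brown bottle with white cap, 42 mm across, 85 mm tall; origin at the centre of its underside; bystander, leave it standing where it is
- amber_bottle: amber reagent bottle with blue cap, 90 mm across, 150 mm tall; origin at the centre of its underside; bystander, leave it standing where it is
- beaker: clear beaker, 64 mm across, 75 mm tall; origin at the centre of its underside; bystander, leave it standing where it is
- tub: brown screw jar with grey lid, 72 mm across, 55 mm tall; origin at the centre of its underside; bystander, leave it standing where it is

How it is judged:
By the outcome, as a careful person would: the job done as asked, in the order asked, and still so for the second after the job is handed in, while the arm keeps its last pose, push and grip.
It also fails if it takes over 72 s, if anything falls off the work surface, if the arm or the gripper's body presses on something with over 40 N, if the wrist force passes 120 N, or if a joint passes its speed limit or range.

## Working session

There is one attempt and no reset: what is moved stays moved. The work goes in short steps, Python scripts to look and compute and a shell command to move; the robot and the scene stay as the last step left them, time stands still between calls to the robot, and variables do not carry over. Pictures are saved under pics/ and viewed, about 8 in all and at most 12, crops included, and the job is handed in when it is done.

```bash
mkdir -p pics; cat > h.py <<'E'
import numpy as np, cv2
from plant import get_obs, capture
def cap(n,name=None):
    c=capture(n)
    if name: cv2.imwrite(f'pics/{name}.png',c['color'][:,:,::-1])
    return c
def ray(c,px):
    R=cv2.Rodrigues(np.array(c['rvec'],float))[0]; t=np.array(c['tvec'],float).ravel()
    d=R.T@np.linalg.solve(np.array(c['mtx'],float),[px[0],px[1],1.]); return -R.T@t,d
def onz(c,px,z):
    o,d=ray(c,px); return o+d*(z-o[2])/d[2]
def tri(c1,p1,c2,p2):
    o1,d1=ray(c1,p1);o2,d2=ray(c2,p2)
    s=np.linalg.lstsq(np.c_[d1,-d2],o2-o1,rcond=None)[0]
    a=o1+s[0]*d1;b=o2+s[1]*d2; return (a+b)/2,np.linalg.norm(a-b)
def proj(c,P):
    return cv2.projectPoints(np.array(P,float).reshape(-1,3),np.array(c['rvec'],float),np.array(c['tvec'],float),np.array(c['mtx'],float),None)[0].reshape(-1,2)
E
python3 - <<'E'
from h import *
import pickle
for n in('scene','top'):
    c=cap(n,n+'0'); pickle.dump(c,open(n+'0.pkl','wb')); print(n,ray(c,(320,200)),c['mtx'][0][0])
print(get_obs())
E
```

```text
scene (array([1268.78864415, -654.45195554, 1118.54390446]), array([-0.48086796,  0.46852872, -0.74126567])) 510.77658258966665
top (array([ 390.61502611,  -25.80847738, 1168.62825741]), array([ 0.21859196,  0.0216229 , -0.9757015 ])) 361.7780162862822
{'time': 0.1, 'joint_positions': array([-1.45102308e+00,  3.42649705e-01,  1.52491152e+00, -3.54562880e-05,
        1.27538098e+00, -1.46022615e-01]), 'dq': array([ 0.00142915, -0.00060456, -0.00142775, -0.00046951, -0.0003081 ,
       -0.00047181]), 'tau': array([ 1.85605873e-03, -4.32003736e+01, -2.44696552e+01,  7.19701289e-02,
        5.26245323e-02, -3.89645811e-05]), 'tool_pos': array([ 137.89696346, -506.44626263,  404.11950397]), 'tcp_rot': array([-3.14025253e+00, -1.62820012e-04,  2.65806101e-01]), 'contact_force': array([ 0.49331411, -0.20356594, -0.62843214]), 'moment': array([ 0.04334193, -0.01894655,  0.02191639]), 'grip_width': 91.62387702848294}
```

View pics/scene0.png

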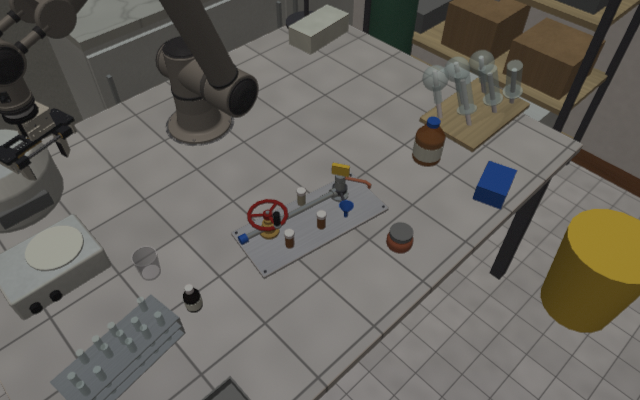

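View pics/top0.png

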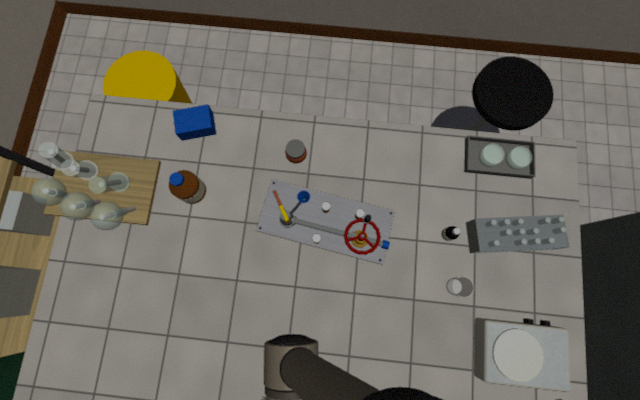

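The top view shows the stand with the key at about (284,214), the spout running to (276,192), and the funnel at (304,197). The wheel is at (362,236) with the knob at (368,218). In the scene view the knob is at about (277,218), the key at (341,170), and the funnel at (346,208). Next I'll enlarge both.

```bash
python3 - <<'E'
from h import *
a=cv2.imread('pics/top0.png')[170:270,250:400]; b=cv2.imread('pics/scene0.png')[155:275,225:395]
a=cv2.resize(a,(795,530),interpolation=cv2.INTER_CUBIC)
cv2.imwrite('pics/tc.png',a);cv2.imwrite('pics/sc.png',cv2.resize(b,(765,540),interpolation=cv2.INTER_CUBIC))
import pickle
for n in('top','scene'):
    c=pickle.load(open(n+'0.pkl','rb'));h=cv2.cvtColor(c['color'],cv2.COLOR_RGB2HSV)
    roi=np.zeros(h.shape[:2],np.uint8)
    if n=='top': roi[170:270,250:400]=1
    else: roi[155:275,225:395]=1
    for k,(lo,hi) in dict(yellow=((20,150,90),(32,255,255)),copper=((4,110,60),(16,255,255)),blue=((105,120,50),(125,255,255)),red=((0,190,60),(3,255,255)),red2=((172,150,60),(180,255,255)),black=((0,0,0),(180,255,32)),white=((0,0,185),(180,40,255))).items():
        m=cv2.inRange(h,lo,hi)*roi
        nn,_,st,ce=cv2.connectedComponentsWithStats(m)
        print(n,k,[(st[i].tolist(),ce[i].round(1).tolist()) for i in range(1,nn) if st[i][4]>12])
E
```

```text
top yellow [([279, 205, 10, 17, 64], [283.7, 213.1]), ([352, 240, 15, 7, 62], [359.2, 243.2])]
top copper [([274, 191, 8, 15, 39], [277.0, 198.0])]
top blue [([298, 191, 12, 12, 114], [303.2, 196.4]), ([382, 241, 7, 8, 45], [385.2, 244.5])]
top red [([344, 219, 36, 35, 270], [361.6, 237.0])]
top red2 []
top black [([364, 216, 6, 6, 27], [366.9, 218.7])]
top white []
scene yellow [([332, 163, 17, 13, 172], [339.8, 169.0])]
scene copper [([345, 177, 26, 11, 67], [358.8, 180.7]), ([387, 234, 8, 17, 84], [390.4, 242.9])]
scene blue [([339, 200, 14, 17, 139], [345.6, 206.0]), ([238, 234, 10, 10, 69], [242.8, 238.4])]
scene red [([248, 201, 20, 29, 75], [255.1, 216.9]), ([263, 200, 10, 3, 15], [267.3, 200.7]), ([275, 201, 11, 11, 27], [281.1, 205.9]), ([269, 204, 6, 14, 18], [270.8, 210.7]), ([254, 213, 11, 4, 17], [260.2, 214.5]), ([281, 213, 6, 10, 17], [284.1, 218.1])]
scene red2 []
scene black [([273, 212, 7, 14, 74], [276.2, 218.5])]
scene white []
```

View pics/tc.png

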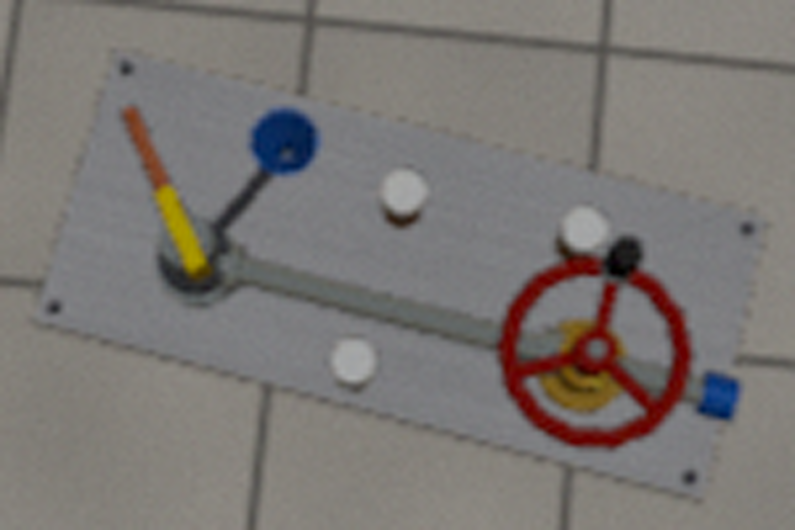

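View pics/sc.png

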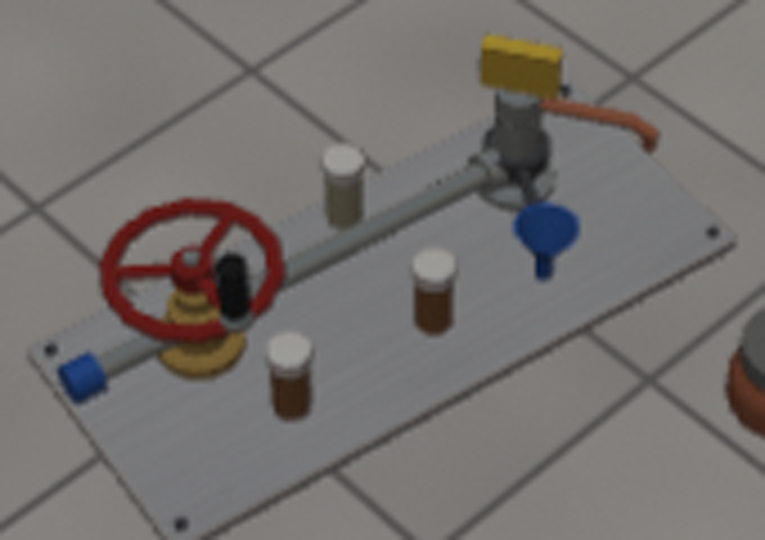

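```bash
python3 - <<'E'
from h import *
import pickle
t=pickle.load(open('top0.pkl','rb'));s=pickle.load(open('scene0.pkl','rb'))
T=lambda x,y:(250+x/5.3-.4,170+y/5.3-.4);S=lambda x,y:(225+x/4.5-.4,155+y/4.5-.4)
for k,a,b in [('key',T(185,232),S(521,67)),('funnel',T(284,140),S(546,228)),('tip',T(129,112),S(650,145)),('knob',T(622,258),S(234,287)),('rim',T(595,352),S(193,270)),
 ('vialC cap',T(404,190),S(433,265)),('vialA cap',T(583,228),S(289,350)),('vialB',T(353,362),S(343,162)),('cornerL',T(126,68),S(713,232)),('cornerR',T(747,228),S(180,524)),('cornerBL',T(54,307),S(566,90)),('BR',T(689,477),S(50,350))]:
    p,e=tri(t,a,s,b); print(k,p.round(1),round(e,1))
E
```

```text
key [575.4  98.3 117.8] 1.5
funnel [646.1  52.7  60.8] 0.0
tip [649.9 143.5  72.7] 2.9
knob [ 586.5 -145.5  114.5] 1.3
rim [ 537.1 -138.    81.4] 1.8
vialC cap [622.5 -21.1  64.9] 0.1
vialA cap [ 611.1 -127.5   63.9] 0.7
vialB [519.3  -1.5  61.4] 1.3
cornerL [693.4 160.   12.3] 1.0
cornerR [ 631.8 -232.1   12.2] 0.6
cornerBL [539.3 184.1  12.6] 1.0
BR [ 477.2 -207.7   10.9] 0.2
```

```bash
python3 -m pendant '[[[0.015,-0.012,0.0],[0,0,0],0.09],[[0.044,-0.035,0.0],[0,0,0],0.09],[[0.073,-0.059,0.0],[0,0,-0.05],0.09],[[0.102,-0.082,0.0],[0,0,-0.1],0.09],[[0.131,-0.105,0],[0,0,-0.15],0.09],[[0.16,-0.129,0],[0,0,-0.2],0.09],[[0.189,-0.152,0],[0,0,-0.25],0.09],[[0.218,-0.176,0],[0,0,-0.279],0.09],[[0.247,-0.199,0],[0,0,-0.279],0.09],[[0.276,-0.223,0],[0,0,-0.279],0.09]]'
cat >> h.py <<'E'
def go(P,yaw=None):
    """print tool shift (m) and turn from measured pose to world TCP target"""
    from scipy.spatial.transform import Rotation as Ro
    o=get_obs();R=Ro.from_euler('xyz',o['tcp_rot']); w=np.zeros(3)
    if yaw is not None: w=(R.inv()*Ro.from_euler('xyz',[np.pi,0,yaw])).as_rotvec()
    print('at',o['tool_pos'].round(1),o['tcp_rot'].round(3),'shift m',(R.inv().apply(np.array(P)-o['tool_pos'])/1000).round(4),'turn',w.round(4),'F',o['contact_force'].round(1),'w',round(o['grip_width'],1),'t',o['time'])
E
python3 -c "
from h import *
go([575.4,98.3,340],.545)"
```

```text
time: 0.93
tool_pos: [346.2, -217.2, 404.6]
tcp_rot: [3.142, 0.0, 0.545]
contact_force: [0.2, -0.9, -0.2]
grip_width: 90.0
at [ 346.2 -217.2  404.6] [3.142 0.    0.545] shift m [ 0.3595 -0.1512  0.0646] turn [ 0.      0.0001 -0.0004] F [ 0.2 -0.9 -0.2] w 90.0 t 0.9333
```

```bash
python3 -m pendant '[[[0.036,-0.015,0.0],[0,0,0],0.09],[[0.072,-0.03,0.0],[0,0,0],0.09],[[0.108,-0.045,0.0],[0,0,0],0.09],[[0.144,-0.06,0.0],[0,0,0],0.09],[[0.18,-0.076,0],[0,0,0],0.09],[[0.216,-0.091,0],[0,0,0],0.09],[[0.252,-0.106,0],[0,0,0],0.09],[[0.288,-0.121,0.02],[0,0,0],0.09],[[0.324,-0.136,0.04],[0,0,0],0.09],[[0.350,-0.147,0.06],[0,0,0],0.09]]'
python3 -m pendant '[[[0.01,-0.004,0.0],[0,0,0],0.09],[[0.01,-0.004,0.004],[0,0,0],0.06],[[0.01,-0.004,0.004],[0,0,0],0.06],[[0.01,-0.004,0.004],[0,0,0],0.06]]'
python3 - <<'E'
from h import *
go([575.4,98.3,285],.545)
o=get_obs()
ims=[]
for n,z in(('top',3),('scene',3)):
    c=cap(n); p=proj(c,[575,98,118])[0]; print(n,p)
    x,y=p.astype(int); crop=c['color'][y-60:y+60,x-65:x+65,::-1]; ims.append(cv2.resize(crop,(395,365),interpolation=cv2.INTER_CUBIC)); print(x-65,y-60)
cv2.imwrite('pics/k1.png',np.hstack(ims))
E
```

```text
time: 1.77
tool_pos: [569.8, 90.5, 344.2]
tcp_rot: [3.141, -0.001, 0.546]
contact_force: [0.9, -0.4, 0.4]
grip_width: 89.8
time: 2.1
tool_pos: [574.9, 95.7, 341.3]
tcp_rot: [3.141, 0.0, 0.544]
contact_force: [0.6, 0.4, 0.3]
grip_width: 74.4
at [574.9  95.7 341.3] [3.141 0.    0.544] shift m [ 0.0018 -0.002   0.0563] turn [ 0.0006  0.0001 -0.001 ] F [0.6 0.4 0.3] w 74.4 t 2.1
top [284.38609062 213.31526575]
219 153
scene [339.94986244 169.4880927 ]
274 109
```

View pics/k1.png

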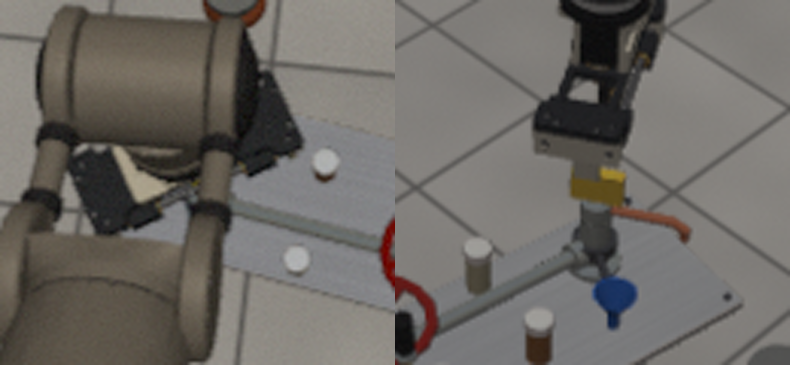

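The gripper hangs over the key, with the jaws on either side. The key is at about (340,169) in the scene image, and the gripper hides it in the top view. I'll descend and close.

```bash
python3 -m pendant '[[[0.002,-0.002,0.015],[0,0,0],0.06],[[0.002,-0.002,0.03],[0,0,0],0.05],[[0.002,-0.002,0.045],[0,0,0],0.05],[[0.002,-0.002,0.056],[0,0,0],0.05],[[0.002,-0.002,0.056],[0,0,0],0.03]]'
python3 -m pendant '[[[0,0,0],[0,0,0],0.02],[[0,0,0],[0,0,0],0.016],[[0,0,0],[0,0,0],0.014],[[0,0,0],[0,0,0],0.012],[[0,0,0],[0,0,0],0.01],[[0,0,0],[0,0,0],0],[[0,0,0],[0,0,0],0],[[0,0,0],[0,0,0],0]]'
python3 -c "
from h import *
go([575.4,98.3,285],-.573)"
```

```text
time: 2.62
tool_pos: [575.2, 98.6, 283.3]
tcp_rot: [-3.14, 0.003, 0.544]
contact_force: [-0.8, 0.5, 0.0]
grip_width: 47.1
time: 3.28
tool_pos: [576.1, 99.5, 285.2]
tcp_rot: [3.141, -0.001, 0.545]
contact_force: [-0.3, 0.4, 3.7]
grip_width: 11.5
at [576.1  99.5 285.2] [ 3.141e+00 -1.000e-03  5.450e-01] shift m [-0.0012  0.0007  0.0002] turn [ 2.0000e-04 -1.1000e-03  1.1179e+00] F [-0.3  0.4  3.7] w 11.5 t 3.2833
```

```bash
python3 -m pendant '[[[0,0,0],[0,0,0.1],0],[[0,0,0],[0,0,0.2],0],[[0,0,0],[0,0,0.3],0],[[0,0,0],[0,0,0.4],0],[[0,0,0],[0,0,0.5],0],[[0,0,0],[0,0,0.6],0],[[0,0,0],[0,0,0.7],0],[[0,0,0],[0,0,0.8],0],[[0,0,0],[0,0,0.9],0],[[0,0,0],[0,0,1.0],0]]'
python3 -m pendant '[[[0,0,0],[0,0,0.06],0],[[0,0,0],[0,0,0.11],0],[[0,0,0],[0,0,0.11],0],[[0,0,0],[0,0,0.11],0]]'
python3 - <<'E'
from h import *
go([575.4,98.3,285],-.573)
c=cap('scene'); h=cv2.cvtColor(c['color'],cv2.COLOR_RGB2HSV)
for lo,hi in(((4,110,60),(16,255,255)),((105,120,50),(125,255,255))):
    m=cv2.inRange(h,lo,hi)[150:225,320:385]; ys,xs=np.nonzero(m); print(xs.min()+320,xs.max()+320,ys.min()+150,ys.max()+150,len(xs))
ims=[cv2.resize(c['color'][145:225,300:400,::-1],(700,560),interpolation=cv2.INTER_CUBIC)]
cv2.imwrite('pics/k2.png',ims[0])
E
```

```text
time: 4.12
tool_pos: [576.2, 98.0, 285.2]
tcp_rot: [3.139, -0.002, -0.46]
contact_force: [-0.7, -10.6, 4.7]
grip_width: 12.0
time: 4.45
tool_pos: [576.2, 97.8, 285.2]
tcp_rot: [3.139, -0.002, -0.566]
contact_force: [-1.5, -10.9, 4.9]
grip_width: 11.8
at [576.2  97.8 285.2] [ 3.139e+00 -2.000e-03 -5.660e-01] shift m [-0.0009 -0.      0.0002] turn [ 0.0028 -0.0023  0.0072] F [ -1.5 -10.9   4.9] w 11.8 t 4.45
340 347 180 203 72
339 352 200 216 122
```

View pics/k2.png

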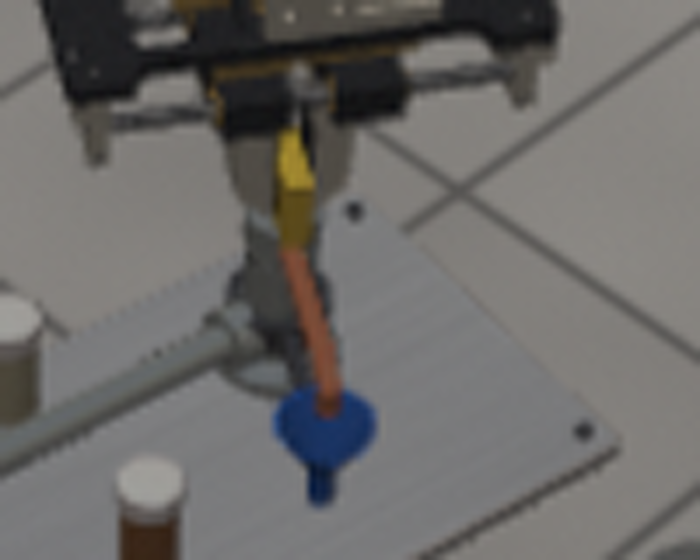

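```bash
python3 - <<'E'
from h import *
c=cap('scene')
ax=np.array([575.6,98.4,0])
f=lambda x,y:(300+x/7-.4,145+y/7-.4)
for k,p,z in(('tip',f(329,412),70),('tiphi',f(329,405),70),('fun',f(325.5,426),62),('funPrev',(346.0,205.3),62)):
    P=onz(c,p,z);d=P-ax;print(k,P.round(1),'ang',np.arctan2(d[1],d[0]).round(3),'r',np.hypot(*d[:2]).round(1))
th=-.573
print(proj(c,[[575.6+85*np.cos(t),98.4+85*np.sin(t),70] for t in (-.5,-.573,-.65)]))
print(proj(c,[646.1,52.7,62]))
E
```

```text
tip [648.1  52.6  70. ] ang -0.563 r 85.8
tiphi [645.6  55.2  70. ] ang -0.553 r 82.2
fun [647.6  51.7  62. ] ang -0.575 r 85.9
funPrev [647.   51.9  62. ] ang -0.577 r 85.2
[[348.41570753 202.92095833]
 [346.23778701 203.28893116]
 [343.89838907 203.54675285]]
[[345.96333022 204.96506148]]
```

```bash
python3 -m pendant '[[[0.0005,0.0008,0],[0,0,0.013],0],[[0.0005,0.0008,0],[0,0,0.013],0],[[0.0005,0.0008,0],[0,0,0.013],0],[[0.0005,0.0008,0],[0,0,0.013],0.02],[[0.0005,0.0008,0],[0,0,0.013],0.035],[[0.0005,0.0008,0],[0,0,0.013],0.05],[[0.0005,0.0008,0],[0,0,0.013],0.05]]'
python3 -m pendant '[[[0,0,-0.01],[0,0,0],0.05],[[0,0,-0.03],[0,0,0],0.05],[[0,0,-0.05],[0,0,0],0.05],[[0,0,-0.07],[0,0,-0.08],0.05],[[0,0,-0.07],[0,0,-0.18],0.05],[[0,0,-0.07],[0,0,-0.28],0.06],[[0,0,-0.07],[0,0,-0.38],0.06],[[0,0,-0.07],[0,0,-0.48],0.06],[[0,0,-0.07],[0,0,-0.579],0.06],[[0,0,-0.07],[0,0,-0.579],0.06]]'
python3 -c "
from h import *
go([586.5,-145.5,340],0)"
```

```text
time: 5.13
tool_pos: [575.9, 98.9, 284.4]
tcp_rot: [3.141, 0.001, -0.578]
contact_force: [-0.1, 0.3, -0.3]
grip_width: 33.6
time: 5.97
tool_pos: [575.9, 98.8, 355.4]
tcp_rot: [-3.142, -0.001, 0.005]
contact_force: [-0.2, -0.3, 0.4]
grip_width: 60.4
at [575.9  98.8 355.4] [-3.142e+00 -1.000e-03  5.000e-03] shift m [0.0095 0.2443 0.0154] turn [-0.0001 -0.0006  0.0045] F [-0.2 -0.3  0.4] w 60.4 t 5.9667
```

```bash
python3 -m pendant '[[[0.001,0.015,0],[0,0,0],0.06],[[0.002,0.045,0],[0,0,0],0.06],[[0.003,0.075,0],[0,0,0],0.06],[[0.004,0.105,0],[0,0,0],0.06],[[0.005,0.135,0],[0,0,0],0.06],[[0.006,0.165,0],[0,0,0],0.06],[[0.008,0.195,0],[0,0,0.004],0.06],[[0.01,0.225,0],[0,0,0.004],0.06],[[0.0097,0.240,0],[0,0,0.004],0.06],[[0.0097,0.2443,0.01],[0,0,0.004],0.06]]'
python3 - <<'E'
from h import *
go([586.5,-145.5,278],0)
t=cap('top'); s=cap('scene')
a=cv2.resize(t['color'][180:240,255:335,::-1],(400,300),interpolation=cv2.INTER_CUBIC)
b=cv2.resize(s['color'][150:225,230:330,::-1],(400,300),interpolation=cv2.INTER_CUBIC)
d=cv2.resize(s['color'][150:225,300:400,::-1],(400,300),interpolation=cv2.INTER_CUBIC)
cv2.imwrite('pics/v1.png',np.vstack([np.hstack([a,b]),np.hstack([d,0*d])]))
E
```

```text
time: 6.8
tool_pos: [586.1, -148.2, 346.5]
tcp_rot: [3.14, -0.004, -0.008]
contact_force: [0.6, 0.6, 0.2]
grip_width: 60.1
at [ 586.1 -148.2  346.5] [ 3.14  -0.004 -0.008] shift m [ 0.0001 -0.0028  0.0685] turn [ 0.002  -0.004  -0.0082] F [0.6 0.6 0.2] w 60.1 t 6.8
```

View pics/v1.png

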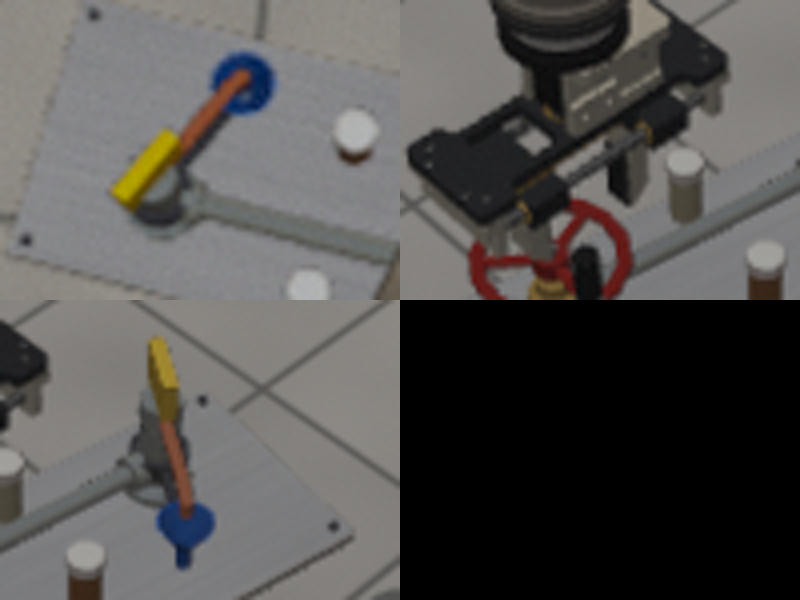

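```bash
python3 - <<'E'
from h import *
t=cap('top');c=t['color'][180:240,255:335]
h=cv2.cvtColor(c,cv2.COLOR_RGB2HSV)
mc=cv2.inRange(h,(2,90,50),(16,255,255)); mb=cv2.inRange(h,(105,90,30),(128,255,255)); my=cv2.inRange(h,(20,130,80),(34,255,255))
mb[:, 60:]=0; mb[30:]=0
ys,xs=np.nonzero(mc|0);k=xs<70; pts=np.c_[xs[k],ys[k]].astype(np.float32)
vx,vy,x0,y0=cv2.fitLine(pts,cv2.DIST_L2,0,.01,.01).ravel()
# spout level midline at z=90
P=[onz(t,(255+x0+s*vx,180+y0+s*vy),90) for s in(-5,5)]; d=P[1]-P[0]
if d[0]<0:d=-d
print('spout heading',np.arctan2(d[1],d[0]),'mid',((P[0]+P[1])/2).round(1))
f=max(cv2.findContours(mb|cv2.bitwise_and(mc,mc),0,1)[0],key=len)
hull=cv2.convexHull(np.argwhere(mb)[:,::-1].astype(np.int32))
(fx,fy),r=cv2.minEnclosingCircle(hull); F=onz(t,(255+fx,180+fy),62); print('funnel',F.round(1),r)
ry,rx=np.nonzero(my); K=onz(t,(255+rx.mean(),180+ry.mean()),136);print('keytop',K.round(1))
for q in [K,np.array([575.7,98.6])]:
    e=F[:2]-q[:2];print('funnel ang',np.arctan2(e[1],e[0]),np.hypot(*e)); m=((P[0]+P[1])/2)[:2]-q[:2]; print('spout ang',np.arctan2(m[1],m[0]))
(x,y),sz,a=cv2.minAreaRect(np.argwhere(my)[:,::-1].astype(np.int32));print('key rect',sz,a)
E
```

```text
spout heading -0.5694510851524618 mid [618.6  68.3  90. ]
funnel [644.7  53.   62. ] 6.4165120124816895
keytop [571.6  97.  136. ]
funnel ang -0.5420080637044524 85.39298827295126
spout ang -0.5496740501220012
funnel ang -0.58376579485202 82.75167643938364
spout ang -0.6159017719548718
key rect (5.647092819213867, 17.10736846923828) 41.633541107177734
```

The spout lies over the funnel: in 3D its line passes about 1 mm from the funnel's centre. The gripper is over the knob, so I'll descend and grip.

```bash
python3 -m pendant '[[[0,0,0],[0,0,0],0.06],[[0,0,0.02],[0,0,0],0.06],[[0,0,0.04],[0,0,0],0.06],[[0,0,0.058],[0,0,0],0.06],[[0,0,0.066],[0,0,0],0.06],[[0,0,0.066],[0,0,0],0.06]]'
python3 - <<'E'
from h import *
go([586.5,-145.5,278],0)
s=cap('scene')
cv2.imwrite('pics/v2.png',cv2.resize(s['color'][170:250,225:325,::-1],(700,560),interpolation=cv2.INTER_CUBIC))
E
```

```text
time: 7.45
tool_pos: [585.5, -144.2, 277.0]
tcp_rot: [-3.14, 0.003, -0.002]
contact_force: [-0.6, -0.5, 0.8]
grip_width: 60.0
at [ 585.5 -144.2  277. ] [-3.14e+00  3.00e-03 -2.00e-03] shift m [ 0.001   0.0013 -0.001 ] turn [-0.0014  0.0035 -0.0018] F [-0.6 -0.5  0.8] w 60.0 t 7.45
```

View pics/v2.png

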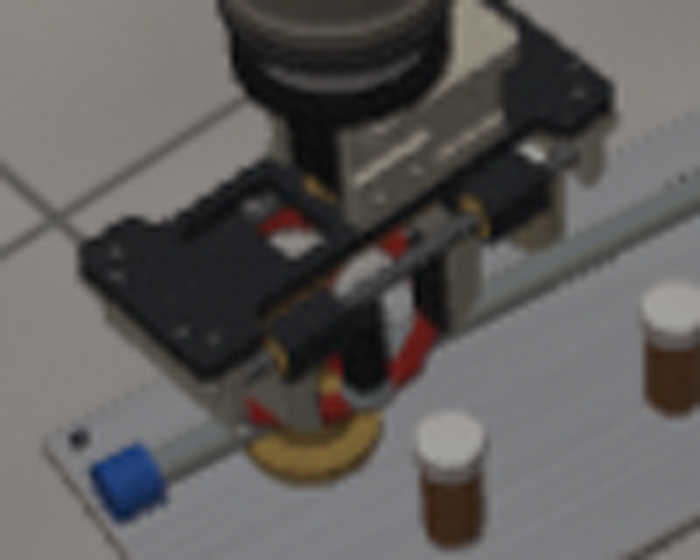

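The knob, at crop (365,350), is between the open fingers. I'll close on it.

```bash
python3 -m pendant '[[[0.001,0.001,0],[0,0,0],0.04],[[0.001,0.001,0],[0,0,0],0.03],[[0.001,0.001,0],[0,0,0],0.025],[[0.001,0.001,0],[0,0,0],0.02],[[0.001,0.001,0],[0,0,0],0.015],[[0.001,0.001,0],[0,0,0],0],[[0.001,0.001,0],[0,0,0],0],[[0.001,0.001,0],[0,0,0],0]]'
python3 - <<'E'
from h import *
go([586.5,-145.5,278],0)
A=np.array([537.,-138.])
o=get_obs()['tool_pos'][:2]-A; print(np.arctan2(o[1],o[0]),np.hypot(*o))
a0=np.arctan2(o[1],o[0]); a0=np.arctan2(-7.5,49.5)
for k in range(0,12):
    a=a0-.2*k; print(k,(50*np.array([np.cos(a)-np.cos(a0),-(np.sin(a)-np.sin(a0))])/1000).round(4))
E
```

```text
time: 8.17
tool_pos: [586.8, -146.8, 278.9]
tcp_rot: [3.141, -0.0, -0.003]
contact_force: [-0.1, 0.1, 0.3]
grip_width: 17.8
at [ 586.8 -146.8  278.9] [ 3.141e+00 -0.000e+00 -3.000e-03] shift m [-0.0003 -0.0013  0.0009] turn [ 0.0002 -0.0002 -0.0033] F [-0.1  0.1  0.3] w 17.8 t 8.1667
-0.17421588134704977 50.60700429151163
0 [ 0. -0.]
1 [-0.0025  0.0097]
2 [-0.0068  0.0187]
3 [-0.0129  0.0266]
4 [-0.0204  0.0332]
5 [-0.029   0.0382]
6 [-0.0385  0.0413]
7 [-0.0484  0.0425]
8 [-0.0584  0.0417]
9 [-0.068  0.039]
10 [-0.0768  0.0343]
11 [-0.0846  0.0281]
```

```bash
python3 -m pendant '[[[-0.0011,0.0049,0],[0,0,0],0],[[-0.0025,0.0097,0],[0,0,0],0],[[-0.0045,0.0143,0],[0,0,0],0],[[-0.0068,0.0187,0],[0,0,0],0],[[-0.0097,0.0228,0],[0,0,0],0],[[-0.0129,0.0266,0],[0,0,0],0],[[-0.0165,0.0301,0],[0,0,0],0],[[-0.0204,0.0332,0],[0,0,0],0],[[-0.0246,0.0359,0],[0,0,0],0],[[-0.029,0.0382,0],[0,0,0],0]]'
python3 - <<'E'
from h import *
go([586.5,-145.5,278],0)
A=np.array([537.,-138.])
o=get_obs()['tool_pos'][:2]-A; print(np.arctan2(o[1],o[0]),np.hypot(*o))
E
```

```text
time: 9.0
tool_pos: [557.3, -184.9, 278.8]
tcp_rot: [-3.141, -0.0, -0.003]
contact_force: [-0.7, 5.4, 4.6]
grip_width: 18.2
at [ 557.3 -184.9  278.8] [-3.141e+00 -0.000e+00 -3.000e-03] shift m [ 0.0291 -0.0395  0.0008] turn [-0.0003 -0.0002 -0.0033] F [-0.7  5.4  4.6] w 18.2 t 9.0
-1.161993482303464 51.09538336175028
```

```bash
cat >> h.py <<'E'
import json,os
def arc(total,n=10,A=(537.,-138.),r=50.):
    A=np.array(A);o=get_obs();p=o['tool_pos'][:2];F=o['contact_force'];v=p-A;a=np.arctan2(v[1],v[0])
    L=json.load(open('log.json')) if os.path.exists('log.json') else []
    L.append([*p,F[0],F[1]]);json.dump(L,open('log.json','w'))
    er=v/np.hypot(*v);et=np.array([-er[1],er[0]])
    print('t',round(o['time'],2),'tcp',o['tool_pos'].round(2),'ang',a.round(4),'r',np.hypot(*v).round(2),'Frad',(F[:2]@er).round(1),'Ftan',(F[:2]@et).round(1),'Fz',F[2].round(1),'w',round(o['grip_width'],1),'yaw',o['tcp_rot'].round(3)[2])
    rows=[]
    for k in range(1,n+1):
        b=a+total*k/n;q=A+r*np.array([np.cos(b),np.sin(b)])-p; rows.append(f'[[{q[0]/1000:.4f},{-q[1]/1000:.4f},0],[0,0,0],0]')
    print(','.join(rows))
E
python3 -c "
from h import *
arc(-1.5)"
```

```text
t 9.0 tcp [ 557.31 -184.88  278.79] ang -1.162 r 51.1 Frad -5.2 Ftan 1.5 Fz 4.6 w 18.2 yaw -0.003
[[-0.0075,0.0014,0],[0,0,0],0],[[-0.0149,0.0028,0],[0,0,0],0],[[-0.0224,0.0031,0],[0,0,0],0],[[-0.0298,0.0022,0],[0,0,0],0],[[-0.0370,0.0002,0],[0,0,0],0],[[-0.0439,-0.0028,0],[0,0,0],0],[[-0.0502,-0.0068,0],[0,0,0],0],[[-0.0559,-0.0117,0],[0,0,0],0],[[-0.0607,-0.0174,0],[0,0,0],0],[[-0.0647,-0.0238,0],[0,0,0],0]
```

```bash
python3 -m pendant '[[[-0.0075,0.001,0],[0,0,0],0],[[-0.015,0.0025,0],[0,0,0],0],[[-0.0224,0.003,0],[0,0,0],0],[[-0.0298,0.0022,0],[0,0,0],0],[[-0.037,0.0002,0],[0,0,0],0],[[-0.0439,-0.0028,0],[0,0,0],0],[[-0.0502,-0.0068,0],[0,0,0],0],[[-0.0559,-0.0117,0],[0,0,0],0],[[-0.0607,-0.0174,0],[0,0,0],0],[[-0.0647,-0.0238,0],[0,0,0],0]]'
python3 -c "
from h import *
arc(-.8)"
```

```text
time: 9.83
tool_pos: [492.4, -160.2, 278.8]
tcp_rot: [3.141, 0.001, -0.003]
contact_force: [2.0, -2.2, 2.3]
grip_width: 17.9
t 9.83 tcp [ 492.37 -160.2   278.82] ang -2.68 r 49.85 Frad -0.8 Ftan 2.9 Fz 2.3 w 17.9 yaw -0.003
[[-0.0018,-0.0036,0],[0,0,0],0],[[-0.0031,-0.0074,0],[0,0,0],0],[[-0.0041,-0.0112,0],[0,0,0],0],[[-0.0049,-0.0151,0],[0,0,0],0],[[-0.0053,-0.0191,0],[0,0,0],0],[[-0.0054,-0.0231,0],[0,0,0],0],[[-0.0051,-0.0271,0],[0,0,0],0],[[-0.0046,-0.0311,0],[0,0,0],0],[[-0.0037,-0.0350,0],[0,0,0],0],[[-0.0025,-0.0388,0],[0,0,0],0]
```

```bash
cat > g.py <<'E'
import sys,numpy as np
from h import *
o=get_obs();v=o['tool_pos'][:2]-[537,-138];er=v/np.hypot(*v);et=np.array([-er[1],er[0]]);F=o['contact_force'][:2]
ft=F@et;fr=F@er
print(round(o['time'],2),'ang %.3f r %.2f Ft %.1f Fr %.1f'%(np.arctan2(v[1],v[0]),np.hypot(*v),ft,fr))
sys.exit(1 if abs(ft)>10 or abs(fr)>20 else 0)
E
python3 - <<'E'
import numpy as np
a=-2.68
f=lambda a:50*np.array([np.cos(a),-np.sin(a)])
for k in range(32):
    print(k,*(f(a-.1)-f(a)).round(1),end=' | ');a-=.1
E
```

```text
0 -2.0 -4.6 | 1 -1.5 -4.8 | 2 -1.0 -4.9 | 3 -0.6 -5.0 | 4 -0.1 -5.0 | 5 0.4 -5.0 | 6 0.9 -4.9 | 7 1.4 -4.8 | 8 1.9 -4.6 | 9 2.3 -4.4 | 10 2.8 -4.2 | 11 3.2 -3.9 | 12 3.5 -3.5 | 13 3.9 -3.2 | 14 4.2 -2.7 | 15 4.4 -2.3 | 16 4.6 -1.9 | 17 4.8 -1.4 | 18 4.9 -0.9 | 19 5.0 -0.4 | 20 5.0 0.1 | 21 5.0 0.6 | 22 4.9 1.1 | 23 4.7 1.6 | 24 4.6 2.0 | 25 4.3 2.5 | 26 4.1 2.9 | 27 3.8 3.3 | 28 3.4 3.6 | 29 3.0 4.0 | 30 2.6 4.3 | 31 2.2 4.5 |
```

```bash
G="python3 g.py"
(python3 -m pendant '[[[-0.002,-0.0046,0],[0,0,0],0],[[-0.0035,-0.0094,0],[0,0,0],0],[[-0.0045,-0.0143,0],[0,0,0],0]]' >/dev/null && $G &&
python3 -m pendant '[[[-0.0003,-0.0025,0],[0,0,0],0],[[-0.0006,-0.005,0],[0,0,0],0]]' >/dev/null && $G &&
python3 -m pendant '[[[0,-0.0025,0],[0,0,0],0],[[-0.0001,-0.005,0],[0,0,0],0]]' >/dev/null && $G &&
python3 -m pendant '[[[0.0002,-0.0025,0],[0,0,0],0],[[0.0004,-0.005,0],[0,0,0],0]]' >/dev/null && $G &&
python3 -m pendant '[[[0.0004,-0.0025,0],[0,0,0],0],[[0.0009,-0.0049,0],[0,0,0],0]]' >/dev/null && $G &&
python3 -m pendant '[[[0.0007,-0.0024,0],[0,0,0],0],[[0.0014,-0.0048,0],[0,0,0],0]]' >/dev/null && $G &&
python3 -m pendant '[[[0.0009,-0.0023,0],[0,0,0],0],[[0.0019,-0.0046,0],[0,0,0],0]]' >/dev/null && $G &&
python3 -m pendant '[[[0.0011,-0.0022,0],[0,0,0],0],[[0.0023,-0.0044,0],[0,0,0],0]]' >/dev/null && $G &&
python3 -m pendant '[[[0.0014,-0.0021,0],[0,0,0],0],[[0.0028,-0.0042,0],[0,0,0],0]]' >/dev/null && $G &&
python3 -m pendant '[[[0.0016,-0.002,0],[0,0,0],0],[[0.0032,-0.0039,0],[0,0,0],0]]' >/dev/null && $G &&
python3 -m pendant '[[[0.0017,-0.0018,0],[0,0,0],0],[[0.0035,-0.0035,0],[0,0,0],0]]' >/dev/null && $G &&
python3 -m pendant '[[[0.0019,-0.0016,0],[0,0,0],0],[[0.0039,-0.0032,0],[0,0,0],0]]' >/dev/null && $G &&
python3 -m pendant '[[[0.0021,-0.0014,0],[0,0,0],0],[[0.0042,-0.0027,0],[0,0,0],0]]' >/dev/null && $G &&
python3 -m pendant '[[[0.0022,-0.0012,0],[0,0,0],0],[[0.0044,-0.0023,0],[0,0,0],0]]' >/dev/null && $G &&
python3 -m pendant '[[[0.0023,-0.001,0],[0,0,0],0],[[0.0046,-0.0019,0],[0,0,0],0]]' >/dev/null && $G ) || echo STOPPED
python3 -c "
from h import *
arc(-.8)"
```

```text
10.08 ang -2.984 r 49.38 Ft 1.6 Fr 4.0
10.25 ang -3.087 r 49.31 Ft 2.8 Fr 3.1
10.42 ang 3.096 r 49.26 Ft 2.1 Fr 1.0
10.58 ang 2.994 r 49.25 Ft 2.4 Fr 1.7
10.75 ang 2.892 r 49.23 Ft 1.4 Fr 1.0
10.92 ang 2.791 r 49.21 Ft 1.6 Fr 0.6
11.08 ang 2.691 r 49.18 Ft 2.6 Fr 0.0
11.25 ang 2.591 r 49.16 Ft 2.9 Fr -0.1
11.42 ang 2.490 r 49.14 Ft 2.4 Fr -0.5
11.58 ang 2.388 r 49.13 Ft 3.1 Fr -1.7
11.75 ang 2.288 r 49.12 Ft 1.9 Fr -1.7
11.92 ang 2.186 r 49.15 Ft 1.5 Fr -2.0
12.08 ang 2.085 r 49.13 Ft 2.1 Fr -2.6
12.25 ang 1.985 r 49.15 Ft 2.6 Fr -2.4
12.42 ang 1.884 r 49.19 Ft 1.5 Fr -3.7
t 12.42 tcp [521.82 -91.21 278.76] ang 1.8845 r 49.19 Frad -3.7 Ftan 1.5 Fz 5.0 w 18.3 yaw -0.003
[[0.0036,-0.0018,0],[0,0,0],0],[[0.0075,-0.0026,0],[0,0,0],0],[[0.0115,-0.0031,0],[0,0,0],0],[[0.0155,-0.0032,0],[0,0,0],0],[[0.0195,-0.0030,0],[0,0,0],0],[[0.0235,-0.0025,0],[0,0,0],0],[[0.0274,-0.0017,0],[0,0,0],0],[[0.0312,-0.0006,0],[0,0,0],0],[[0.0349,0.0009,0],[0,0,0],0],[[0.0385,0.0026,0],[0,0,0],0]
```

```bash
G="python3 g.py"
(python3 -m pendant '[[[0.0024,-0.0005,0],[0,0,0],0],[[0.0048,-0.0010,0],[0,0,0],0]]' >/dev/null && $G &&
python3 -m pendant '[[[0.0025,-0.0004,0],[0,0,0],0],[[0.0049,-0.0008,0],[0,0,0],0]]' >/dev/null && $G &&
python3 -m pendant '[[[0.0025,-0.0001,0],[0,0,0],0],[[0.005,-0.0003,0],[0,0,0],0]]' >/dev/null && $G &&
python3 -m pendant '[[[0.0025,0.0001,0],[0,0,0],0],[[0.005,0.0002,0],[0,0,0],0]]' >/dev/null && $G &&
python3 -m pendant '[[[0.0025,0.0003,0],[0,0,0],0],[[0.005,0.0007,0],[0,0,0],0]]' >/dev/null && $G &&
python3 -m pendant '[[[0.0025,0.0006,0],[0,0,0],0],[[0.0049,0.0012,0],[0,0,0],0]]' >/dev/null && $G &&
python3 -m pendant '[[[0.0023,0.0008,0],[0,0,0],0],[[0.0047,0.0017,0],[0,0,0],0]]' >/dev/null && $G &&
python3 -m pendant '[[[0.0023,0.0010,0],[0,0,0],0],[[0.0045,0.0021,0],[0,0,0],0]]' >/dev/null && $G &&
python3 -m pendant '[[[0.0021,0.0013,0],[0,0,0],0],[[0.0043,0.0026,0],[0,0,0],0]]' >/dev/null && $G &&
python3 -m pendant '[[[0.002,0.0015,0],[0,0,0],0],[[0.004,0.003,0],[0,0,0],0]]' >/dev/null && $G &&
python3 -m pendant '[[[0.0018,0.0017,0],[0,0,0],0],[[0.0037,0.0034,0],[0,0,0],0]]' >/dev/null && $G &&
python3 -m pendant '[[[0.0017,0.0019,0],[0,0,0],0],[[0.0033,0.0037,0],[0,0,0],0]]' >/dev/null && $G &&
python3 -m pendant '[[[0.0015,0.002,0],[0,0,0],0],[[0.003,0.004,0],[0,0,0],0]]' >/dev/null && $G &&
python3 -m pendant '[[[0.0013,0.0021,0],[0,0,0],0],[[0.0026,0.0043,0],[0,0,0],0]]' >/dev/null && $G &&
python3 -m pendant '[[[0.001,0.0022,0],[0,0,0],0],[[0.0021,0.0045,0],[0,0,0],0]]' >/dev/null && $G &&
python3 -m pendant '[[[0.0008,0.0023,0],[0,0,0],0],[[0.0016,0.0047,0],[0,0,0],0]]' >/dev/null && $G ) || echo STOPPED
python3 -c "
from h import *
arc(-.8)"
```

```text
12.58 ang 1.786 r 49.09 Ft 1.5 Fr -1.7
12.75 ang 1.686 r 49.13 Ft 2.4 Fr -2.3
12.92 ang 1.585 r 49.16 Ft 2.2 Fr -1.6
13.08 ang 1.483 r 49.22 Ft 1.5 Fr -1.5
13.25 ang 1.381 r 49.24 Ft 2.4 Fr -0.4
13.42 ang 1.279 r 49.30 Ft 2.0 Fr -1.8
13.58 ang 1.179 r 49.36 Ft 2.5 Fr -0.1
13.75 ang 1.078 r 49.44 Ft 2.0 Fr -1.2
13.92 ang 0.977 r 49.49 Ft 2.0 Fr -1.0
14.08 ang 0.876 r 49.57 Ft 3.2 Fr -0.2
14.25 ang 0.775 r 49.65 Ft 2.8 Fr -0.4
14.42 ang 0.675 r 49.72 Ft 2.5 Fr 1.3
14.58 ang 0.574 r 49.85 Ft 2.0 Fr 0.5
14.75 ang 0.473 r 49.95 Ft 2.7 Fr 0.6
14.92 ang 0.373 r 50.03 Ft 2.9 Fr 1.2
15.08 ang 0.274 r 50.11 Ft 1.5 Fr 1.6
t 15.08 tcp [ 585.24 -124.45  278.79] ang 0.2739 r 50.11 Frad 1.6 Ftan 1.5 Fz 4.8 w 18.2 yaw -0.003
[[0.0008,0.0039,0],[0,0,0],0],[[0.0014,0.0079,0],[0,0,0],0],[[0.0017,0.0119,0],[0,0,0],0],[[0.0017,0.0159,0],[0,0,0],0],[[0.0014,0.0198,0],[0,0,0],0],[[0.0007,0.0238,0],[0,0,0],0],[[-0.0003,0.0277,0],[0,0,0],0],[[-0.0016,0.0315,0],[0,0,0],0],[[-0.0031,0.0351,0],[0,0,0],0],[[-0.0050,0.0387,0],[0,0,0],0]
```

```bash
G="python3 g.py"
(python3 -m pendant '[[[0.0006,0.0025,0],[0,0,0],0],[[0.0011,0.0049,0],[0,0,0],0]]' >/dev/null && $G &&
python3 -m pendant '[[[0.0003,0.0025,0],[0,0,0],0],[[0.0006,0.005,0],[0,0,0],0]]' >/dev/null && $G &&
python3 -m pendant '[[[0,0.0025,0],[0,0,0],0],[[0.0001,0.005,0],[0,0,0],0]]' >/dev/null && $G &&
python3 -m pendant '[[[-0.0002,0.0025,0],[0,0,0],0],[[-0.0004,0.005,0],[0,0,0],0]]' >/dev/null && $G &&
python3 -m pendant '[[[-0.0004,0.0025,0],[0,0,0],0],[[-0.0009,0.0049,0],[0,0,0],0]]' >/dev/null && $G &&
python3 -m pendant '[[[-0.0007,0.0024,0],[0,0,0],0],[[-0.0014,0.0048,0],[0,0,0],0]]' >/dev/null && $G &&
python3 -m pendant '[[[-0.0009,0.0023,0],[0,0,0],0],[[-0.0018,0.0046,0],[0,0,0],0]]' >/dev/null && $G &&
python3 -m pendant '[[[-0.0011,0.0022,0],[0,0,0],0],[[-0.0023,0.0044,0],[0,0,0],0]]' >/dev/null && $G &&
python3 -m pendant '[[[-0.0013,0.0021,0],[0,0,0],0],[[-0.0027,0.0042,0],[0,0,0],0]]' >/dev/null && $G &&
python3 -m pendant '[[[-0.0015,0.002,0],[0,0,0],0],[[-0.0031,0.0039,0],[0,0,0],0]]' >/dev/null && $G &&
python3 -m pendant '[[[-0.0017,0.0018,0],[0,0,0],0],[[-0.0035,0.0036,0],[0,0,0],0]]' >/dev/null && $G &&
python3 -m pendant '[[[-0.0019,0.0016,0],[0,0,0],0],[[-0.0038,0.0032,0],[0,0,0],0]]' >/dev/null && $G &&
python3 -m pendant '[[[-0.002,0.0014,0],[0,0,0],0],[[-0.0041,0.0028,0],[0,0,0],0]]' >/dev/null && $G &&
python3 -m pendant '[[[-0.0022,0.0012,0],[0,0,0],0],[[-0.0044,0.0024,0],[0,0,0],0]]' >/dev/null && $G &&
python3 -m pendant '[[[-0.0023,0.001,0],[0,0,0],0],[[-0.0046,0.0019,0],[0,0,0],0]]' >/dev/null && $G &&
python3 -m pendant '[[[-0.0024,0.0007,0],[0,0,0],0],[[-0.0048,0.0015,0],[0,0,0],0]]' >/dev/null && $G &&
python3 -m pendant '[[[-0.0025,0.0005,0],[0,0,0],0],[[-0.0049,0.001,0],[0,0,0],0]]' >/dev/null && $G &&
python3 -m pendant '[[[-0.0025,0.0002,0],[0,0,0],0],[[-0.005,0.0005,0],[0,0,0],0]]' >/dev/null && $G &&
python3 -m pendant '[[[-0.0025,0,0],[0,0,0],0],[[-0.005,0,0],[0,0,0],0]]' >/dev/null && $G &&
python3 -m pendant '[[[-0.0025,-0.0002,0],[0,0,0],0],[[-0.005,-0.0005,0],[0,0,0],0]]' >/dev/null && $G &&
python3 -m pendant '[[[-0.0025,-0.0005,0],[0,0,0],0],[[-0.0049,-0.001,0],[0,0,0],0]]' >/dev/null && $G &&
python3 -m pendant '[[[-0.0024,-0.0007,0],[0,0,0],0],[[-0.0048,-0.0015,0],[0,0,0],0]]' >/dev/null && $G &&
python3 -m pendant '[[[-0.0023,-0.001,0],[0,0,0],0],[[-0.0046,-0.002,0],[0,0,0],0]]' >/dev/null && $G ) || echo STOPPED
python3 -c "
from h import *
arc(-.8)"
```

```text
15.25 ang 0.173 r 50.15 Ft 2.0 Fr 1.2
15.42 ang 0.069 r 50.19 Ft 2.0 Fr 2.3
15.58 ang -0.041 r 50.21 Ft 2.7 Fr 3.3
15.75 ang -0.149 r 50.27 Ft 2.4 Fr 4.8
15.92 ang -0.201 r 50.21 Ft 24.2 Fr 5.5
STOPPED
t 15.92 tcp [ 586.2  -148.03  278.8 ] ang -0.2012 r 50.21 Frad 5.5 Ftan 24.2 Fz 5.2 w 18.2 yaw -0.004
[[-0.0012,0.0038,0],[0,0,0],0],[[-0.0024,0.0076,0],[0,0,0],0],[[-0.0040,0.0113,0],[0,0,0],0],[[-0.0058,0.0149,0],[0,0,0],0],[[-0.0080,0.0182,0],[0,0,0],0],[[-0.0104,0.0215,0],[0,0,0],0],[[-0.0130,0.0245,0],[0,0,0],0],[[-0.0159,0.0272,0],[0,0,0],0],[[-0.0190,0.0298,0],[0,0,0],0],[[-0.0222,0.0321,0],[0,0,0],0]
```

```bash
for i in 1; do python3 -m pendant '[[[0,0,0],[0,0,0],0],[[0,0,0],[0,0,0],0]]' >/dev/null; python3 g.py
python3 -m pendant '[[[0.0003,-0.0013,0],[0,0,0],0],[[0.0003,-0.0013,0],[0,0,0],0]]' >/dev/null; python3 g.py
python3 -m pendant '[[[0.0002,-0.0008,0],[0,0,0],0],[[0.0002,-0.0008,0],[0,0,0],0]]' >/dev/null; python3 g.py
python3 -m pendant '[[[0.0001,-0.0005,0],[0,0,0],0],[[0.0001,-0.0005,0],[0,0,0],0]]' >/dev/null; python3 g.py
python3 -m pendant '[[[0.0001,-0.0005,0],[0,0,0],0],[[0.0001,-0.0005,0],[0,0,0],0]]' >/dev/null; python3 g.py
done; python3 -c "
from h import *
print(get_obs()['tool_pos'])
import json
L=np.array(json.load(open('log.json')));print(L.round(1))"
```

```text
16.08 ang -0.195 r 50.23 Ft 16.2 Fr 5.2
16.25 ang -0.185 r 50.27 Ft 10.0 Fr 5.1
16.42 ang -0.180 r 50.29 Ft 8.1 Fr 4.9
16.58 ang -0.177 r 50.29 Ft 7.8 Fr 4.5
16.75 ang -0.175 r 50.29 Ft 4.9 Fr 4.1
[ 586.52357153 -146.73829049  278.83232387]
[[ 5.573e+02 -1.849e+02 -7.000e-01  5.400e+00]
 [ 4.924e+02 -1.602e+02  2.000e+00 -2.200e+00]
 [ 5.218e+02 -9.120e+01 -3.000e-01 -4.000e+00]
 [ 5.852e+02 -1.244e+02  1.100e+00  1.800e+00]
 [ 5.862e+02 -1.480e+02  1.020e+01  2.260e+01]]
```

```bash
sed -i 's/537\.,-138\./537.7,-138.8/' h.py; sed -i 's/\[537,-138\]/[537.7,-138.8]/' g.py; python3 - <<'E'
from h import *
a0=-.156
for q in range(4):
    print(q,[tuple((np.round(50*np.array([np.cos(b+.19635*k)-np.cos(b),-np.sin(b+.19635*k)+np.sin(b)])/1000,4)).tolist()) for b in [a0+q*np.pi/2] for k in range(1,9)])
E
```

```text
0 [(0.0006, -0.0098), (-0.0008, -0.0195), (-0.004, -0.0288), (-0.009, -0.0372), (-0.0155, -0.0445), (-0.0233, -0.0504), (-0.0321, -0.0547), (-0.0416, -0.0572)]
1 [(-0.0098, -0.0006), (-0.0195, 0.0008), (-0.0288, 0.004), (-0.0372, 0.009), (-0.0445, 0.0155), (-0.0504, 0.0233), (-0.0547, 0.0321), (-0.0572, 0.0416)]
2 [(-0.0006, 0.0098), (0.0008, 0.0195), (0.004, 0.0288), (0.009, 0.0372), (0.0155, 0.0445), (0.0233, 0.0504), (0.0321, 0.0547), (0.0416, 0.0572)]
3 [(0.0098, 0.0006), (0.0195, -0.0008), (0.0288, -0.004), (0.0372, -0.009), (0.0445, -0.0155), (0.0504, -0.0233), (0.0547, -0.0321), (0.0572, -0.0416)]
```

```bash
python3 g.py; python3 -m pendant '[[[0.0005,-0.0004,0],[0,0,0],0],[[0.0005,-0.0004,0],[0,0,0],0]]' >/dev/null; python3 g.py; python3 -c "
from h import *
print(get_obs()['tool_pos'])"
python3 -m pendant '[[[0.0006,-0.0098,0],[0,0,0],0],[[-0.0008,-0.0195,0],[0,0,0],0],[[-0.004,-0.0288,0],[0,0,0],0],[[-0.009,-0.0372,0],[0,0,0],0],[[-0.0155,-0.0445,0],[0,0,0],0],[[-0.0233,-0.0504,0],[0,0,0],0],[[-0.0321,-0.0547,0],[0,0,0],0],[[-0.0416,-0.0572,0],[0,0,0],0]]' >/dev/null && python3 g.py &&
python3 -m pendant '[[[-0.0098,-0.0006,0],[0,0,0],0],[[-0.0195,0.0008,0],[0,0,0],0],[[-0.0288,0.004,0],[0,0,0],0],[[-0.0372,0.009,0],[0,0,0],0],[[-0.0445,0.0155,0],[0,0,0],0],[[-0.0504,0.0233,0],[0,0,0],0],[[-0.0547,0.0321,0],[0,0,0],0],[[-0.0572,0.0416,0],[0,0,0],0]]' >/dev/null && python3 g.py
```

```text
16.75 ang -0.161 r 49.46 Ft 4.8 Fr 4.2
16.92 ang -0.158 r 49.66 Ft 2.8 Fr 4.7
[ 586.73682364 -146.63309479  278.81090683]
17.58 ang 1.443 r 50.31 Ft -2.3 Fr -6.3
18.25 ang 2.977 r 50.77 Ft -3.4 Fr -10.8
```

```bash
python3 -m pendant '[[[0.0002,0.0094,0],[0,0,0],0],[[0.0018,0.019,0],[0,0,0],0],[[0.005,0.0283,0],[0,0,0],0],[[0.01,0.0367,0],[0,0,0],0],[[0.0165,0.044,0],[0,0,0],0],[[0.0243,0.0499,0],[0,0,0],0],[[0.0331,0.0542,0],[0,0,0],0],[[0.0426,0.0567,0],[0,0,0],0]]' >/dev/null && python3 g.py &&
python3 -m pendant '[[[0.0098,0.0006,0],[0,0,0],0],[[0.0195,-0.0008,0],[0,0,0],0],[[0.0288,-0.004,0],[0,0,0],0],[[0.0372,-0.009,0],[0,0,0],0],[[0.0445,-0.0155,0],[0,0,0],0],[[0.0504,-0.0233,0],[0,0,0],0],[[0.0547,-0.0321,0],[0,0,0],0],[[0.0572,-0.0416,0],[0,0,0],0]]' >/dev/null && python3 g.py
python3 -c "
from h import *
print(get_obs())"
```

```text
18.92 ang -1.748 r 49.89 Ft -2.8 Fr 1.8
19.58 ang -0.144 r 50.00 Ft -2.8 Fr -0.0
{'time': 19.5833, 'joint_positions': array([-0.36999477,  0.60481434,  1.45845073, -0.00148042,  1.07903601,
        1.20480305]), 'dq': array([ 1.97207166e-01, -4.23039939e-03,  1.19031824e-02,  1.11840944e-04,
        1.16710953e-02,  1.93812599e-01]), 'tau': array([  0.68150209, -50.06571293, -19.77287114,   0.79084313,
         0.27295131,  -0.25710175]), 'tool_pos': array([ 587.17949688, -145.99253267,  278.77293079]), 'tcp_rot': array([ 3.14062824e+00,  1.12877485e-03, -3.30254540e-03]), 'contact_force': array([-0.43595143, -2.79729825,  6.3848138 ]), 'moment': array([-0.43472965,  0.15631088, -0.00393367]), 'grip_width': 17.808776662966586}
```

```bash
python3 -m pendant '[[[0.0006,-0.0098,0],[0,0,0],0],[[-0.0008,-0.0195,0],[0,0,0],0],[[-0.004,-0.0288,0],[0,0,0],0],[[-0.009,-0.0372,0],[0,0,0],0],[[-0.0155,-0.0445,0],[0,0,0],0],[[-0.0233,-0.0504,0],[0,0,0],0],[[-0.0321,-0.0547,0],[0,0,0],0],[[-0.0416,-0.0572,0],[0,0,0],0]]' >/dev/null && python3 g.py &&
python3 -m pendant '[[[-0.0098,-0.0006,0],[0,0,0],0],[[-0.0195,0.0008,0],[0,0,0],0],[[-0.0288,0.004,0],[0,0,0],0],[[-0.0372,0.009,0],[0,0,0],0],[[-0.0445,0.0155,0],[0,0,0],0],[[-0.0504,0.0233,0],[0,0,0],0],[[-0.0547,0.0321,0],[0,0,0],0],[[-0.0572,0.0416,0],[0,0,0],0]]' >/dev/null && python3 g.py &&
python3 -m pendant '[[[-0.0006,0.0098,0],[0,0,0],0],[[0.0008,0.0195,0],[0,0,0],0],[[0.004,0.0288,0],[0,0,0],0],[[0.009,0.0372,0],[0,0,0],0],[[0.0155,0.0445,0],[0,0,0],0],[[0.0233,0.0504,0],[0,0,0],0],[[0.0321,0.0547,0],[0,0,0],0],[[0.0416,0.0572,0],[0,0,0],0]]' >/dev/null && python3 g.py &&
python3 -m pendant '[[[0.0098,0.0006,0],[0,0,0],0],[[0.0195,-0.0008,0],[0,0,0],0],[[0.0288,-0.004,0],[0,0,0],0],[[0.0372,-0.009,0],[0,0,0],0],[[0.0445,-0.0155,0],[0,0,0],0],[[0.0504,-0.0233,0],[0,0,0],0],[[0.0525,-0.0267,0],[0,0,0],0],[[0.0535,-0.0290,0],[0,0,0],0],[[0.0535,-0.0290,0],[0,0,0],0]]' >/dev/null && python3 g.py
```

```text
20.25 ang 1.424 r 50.49 Ft -2.6 Fr -9.6
20.92 ang 2.962 r 50.35 Ft -2.4 Fr -5.6
21.58 ang -1.737 r 50.08 Ft -2.7 Fr -0.6
22.33 ang -0.408 r 50.00 Ft 1.2 Fr 1.1
```

```bash
python3 -c "
from h import *
arc(.25)"
```

```text
t 22.33 tcp [ 583.6  -158.62  278.77] ang -0.4076 r 50.0 Frad 1.1 Ftan 1.2 Fz 6.1 w 17.7 yaw -0.003
[[0.0005,-0.0012,0],[0,0,0],0],[[0.0009,-0.0023,0],[0,0,0],0],[[0.0014,-0.0035,0],[0,0,0],0],[[0.0018,-0.0047,0],[0,0,0],0],[[0.0021,-0.0059,0],[0,0,0],0],[[0.0024,-0.0071,0],[0,0,0],0],[[0.0028,-0.0083,0],[0,0,0],0],[[0.0030,-0.0095,0],[0,0,0],0],[[0.0033,-0.0107,0],[0,0,0],0],[[0.0035,-0.0120,0],[0,0,0],0]
```

```bash
python3 -m pendant '[[[0.0009,-0.0023,0],[0,0,0],0],[[0.0018,-0.0047,0],[0,0,0],0],[[0.0024,-0.0071,0],[0,0,0],0],[[0.003,-0.0095,0],[0,0,0],0],[[0.0033,-0.0107,0],[0,0,0],0],[[0.0035,-0.0119,0],[0,0,0],0],[[0.0035,-0.0119,0],[0,0,0],0],[[0.0035,-0.0119,0],[0,0,0],0],[[0.0035,-0.0119,0],[0,0,0],0]]' >/dev/null; python3 g.py;python3 -m pendant '[[[0,0,0],[0,0,0],0],[[0,0,0],[0,0,0],0]]'; python3 g.py
```

```text
23.08 ang -0.170 r 49.98 Ft -1.0 Fr 1.0
time: 23.25
tool_pos: [587.0, -147.3, 278.8]
tcp_rot: [3.141, 0.001, -0.003]
contact_force: [0.4, -1.4, 6.1]
grip_width: 17.7
23.25 ang -0.170 r 50.00 Ft -1.4 Fr 0.7
```

```bash
python3 -m pendant '[[[0.0001,-0.0008,0],[0,0,0],0],[[0.0001,-0.0008,0],[0,0,0],0],[[0.0001,-0.0008,0],[0,0,0],0],[[0.0001,-0.0008,0],[0,0,0],0],[[0.0001,-0.0008,0],[0,0,0],0]]' >/dev/null; python3 g.py
python3 - <<'E'
from h import *
t=cap('top');s=cap('scene')
a=cv2.resize(t['color'][160:260,250:400,::-1],(400,300),interpolation=cv2.INTER_CUBIC)
b=cv2.resize(s['color'][150:270,220:400,::-1],(400,300),interpolation=cv2.INTER_CUBIC)
cv2.imwrite('pics/f.png',np.hstack([a,b]))
h=cv2.cvtColor(t['color'],cv2.COLOR_RGB2HSV)[180:240,255:335]
mc=cv2.inRange(h,(2,90,50),(16,255,255));ys,xs=np.nonzero(mc);k=xs<70
vx,vy,x0,y0=cv2.fitLine(np.c_[xs[k],ys[k]].astype(np.float32),2,0,.01,.01).ravel()
P=[onz(t,(255+x0+q*vx,180+y0+q*vy),90) for q in(-5,5)];d=P[1]-P[0];print(np.arctan(d[1]/d[0]),((P[0]+P[1])/2).round(1))
E
```

```text
23.67 ang -0.156 r 49.99 Ft -0.9 Fr 1.7
-0.9611168441436417 [618.2  65.5  90. ]
```

View pics/f.png

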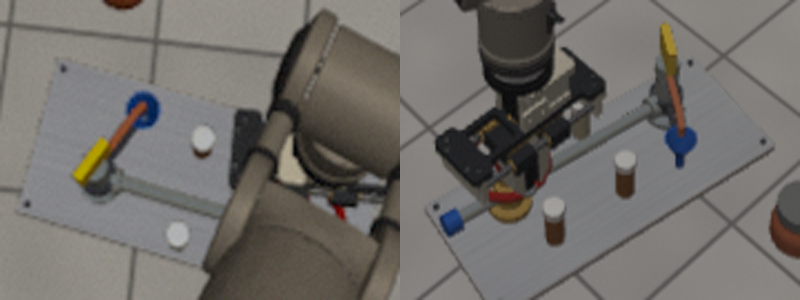

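```bash
python3 - <<'E'
from h import *
t=cap('top')
h=cv2.cvtColor(t['color'],cv2.COLOR_RGB2HSV)[180:240,255:335]
mc=cv2.inRange(h,(2,90,50),(16,255,255));n,l,st,ce=cv2.connectedComponentsWithStats(mc);i=1+st[1:,4].argmax();ys,xs=np.nonzero(l==i)
vx,vy,x0,y0=cv2.fitLine(np.c_[xs,ys].astype(np.float32),2,0,.01,.01).ravel()
P=[onz(t,(255+x0+q*vx,180+y0+q*vy),90) for q in(-5,5)];d=P[1]-P[0];print(np.arctan(d[1]/d[0]),((P[0]+P[1])/2).round(1),st[1:])
E
python3 g.py
```

```text
-0.5712197026095572 [618.5  68.3  90. ] [[36 14 14 18 61]
 [68 30  5  3  6]]
23.82 ang -0.156 r 49.98 Ft -1.5 Fr 1.3
```

The spout hasn't moved: its heading is -0.571 against -0.569 before. The wheel is at rest at the stop's angle after two full turns, so I'm handing in.

```bash
python3 -c "
from plant import *
print(close_job())"
```

```text
the job is handed in; nothing more can be done
None
```

I turned the nozzle over the funnel, closed the valve to its stop, opened it two full turns, and handed the job in at about 24 s with the crank knob still gripped.

- **Nozzle:** I turned the key about 1.12 rad clockwise. In the top view the spout's line passes about 1 mm from the funnel's centre. Its heading was the same after the valve work (-0.571 rad, against -0.569 before). Estimates of the swivel axis from different views disagreed by a few mm, which leaves about 0.03 rad (2 to 3 mm) of uncertainty in the spout's position.
- **Valve:** It closed about one turn clockwise and met a rigid stop, where the force at the knob rose from about 2.5 N to 24 N. I eased off the stop to find its unloaded angle, -0.154 rad. After exactly two turns counter-clockwise the gripper rests at -0.156 rad, within 0.01 rad, with about 1.5 N on the knob.
- **Bystanders:** In the last pictures the three vials stand where they were. The brown jar, partly in view, looked untouched. The bottles and beaker were not re-measured, but the arm stayed well clear of them. Force readings at the end of each move stayed below 26 N.

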